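# Unclip and set up the folding recipe stand

### The job

The folding recipe stand on the pastry board is held shut by a snug clip on its front edge: pull the clip off and leave it standing upright on its foot on the board, clear of the stand. Then fold the stand's panel up about its stiff hinge until it leans back 20 degrees past upright, and leave it there. Do not disturb the jug, the rolling pin or the cupcake moulds.

Things in the scene. Friction and masses are not known exactly. Their poses are not given: they have to be found in the camera images.
- stand: Dark wooden recipe stand, fixed on the pastry board (board top 18 mm above the work surface). Base 150 x 180 mm (x, y), on feet, its top 22 mm above the board. Origin: centre of the footprint, at board height. x points from the front (clip) edge at x = -75 mm to the hinge side, y along the hinge, z up. Cheeks at the front corners (|y| 78 to 90 mm) stop the clip sliding off sideways.
- hinge (a point): Point on the panel's hinge axis at mid-width: 68 mm in x and 22.5 mm in z from the stand's origin. The axis runs along the stand's y.
- panel (a joint): Fold angle (rad) of the dark wooden panel, 143 mm from hinge to free edge, 180 wide, 10 thick: 0 flat on the base, 1.571 upright, 1.92 leaning back 20 degrees past upright (away from the front edge), 2.5 the limit. Stiff hinge (about 0.55 N m), stays where left. Flat, its underside is level with the hinge axis, its top face 32.5 mm above the board.
- rib (a point): Top middle of the grip rib on the panel's top face: a wooden rib 100 mm long (along y), 12 mm thick, standing 33 mm above the face, its centre line 83 mm from the hinge axis. Moves with the panel, and is at its back when it is upright. Axes: the panel's (the stand's when flat).
- panel_edge (a point): Middle of the panel's free edge, half-way through its thickness, 143 mm from the hinge axis; moves with the panel. On the top face, 14 mm in from this edge, a sprung steel catch strip 10 mm wide runs along y and stands 3.5 mm proud.
- clip: Loose light wooden clip, C-shaped in section, 90 mm long (y), 86 mm tall, 0.16 kg. Origin: centre of the underside of its 12 mm thick upright web, at about x = -81 mm in the stand's frame when fitted; x points to the stand. A foot 8 mm thick reaches 28 mm to +x under the base; a jaw at 38 to 45 mm height reaches 33 mm to +x over the panel, its ridge snapped behind the catch strip.
- clip_fin (a point): Top middle of the clip's fin, 86 mm above its underside: above the jaw the web goes on as a fin 64 mm long (y), 12 mm thick, from 46 to 86 mm height, to be gripped from above. The clip comes off only towards the stand's -x, against a detent of the order of 10 N, and is free after 35 mm.
- jug: White ceramic jug, 145 mm tall, 92 mm wide plus a handle reaching 78 mm to its +y. Origin: centre of the underside. A bystander.
- rolling_pin: Marble rolling pin on two small wooden rests, 370 mm long along its y, 60 mm tall. Origin: at board height below its middle. A bystander.
- mould_a: Grey silicone cupcake mould, round, 72 mm across, 35 mm tall. Origin: centre of the underside. A bystander.
- mould_b: A second mould like it. A bystander.
There are look-alikes about, which are no part of the job. There is more than one size of the clip; the job needs the largest.

How it is judged:
On the way, in this order (a step that is already met when the one before it is completed fails the run):
1. the clip has been pulled off the front edge (its web 33 mm or more from where it was fitted) while the panel is still flat (x of clip in the frame of stand below -0.115 m and value of joint panel below 0.15 rad), for 0.2 s.
2. the panel has been folded up past upright (value of joint panel above 1.6 rad), for 0.1 s.
At the end, for the whole second after the job is handed in: The panel rests at 1.92 rad (20 degrees past upright) within 0.11 rad (6 degrees), and the clip stands still and upright on the board, clear of the stand (its origin at least 115 mm in front of the stand's origin, or 130 mm behind it, or 150 mm to a side) (value of joint panel between 1.81 and 2.03 rad and velocity of joint panel between -0.02 and 0.02 rad/s and (x of clip in the frame of stand below -0.115 m or x of clip in the frame of stand above 0.13 m or y of clip in the frame of stand below -0.15 m or y of clip in the frame of stand above 0.15 m) and angle between clip's own z axis and vertical below 0.15 rad and height (world z) of clip below 0.026 m and linear speed of clip below 0.02 m/s); the robot touches nothing.
It fails at once if the jug is moved by more than 30 mm or tipped (distance of jug from where it was at the start of the episode above 0.03 m or angle between jug's own z axis and vertical above 0.35 rad).
It fails at once if the rolling pin is moved by more than 30 mm or tipped (distance of rolling_pin from where it was at the start of the episode above 0.03 m or angle between rolling_pin's own z axis and vertical above 0.35 rad).
It fails at once if the mould a is moved by more than 30 mm or tipped (distance of mould_a from where it was at the start of the episode above 0.03 m or angle between mould_a's own z axis and vertical above 0.35 rad).
It fails at once if the mould b is moved by more than 30 mm or tipped (distance of mould_b from where it was at the start of the episode above 0.03 m or angle between mould_b's own z axis and vertical above 0.35 rad).
It also fails if it takes over 64 s, if anything falls off the work surface, if the arm or the gripper's body presses on something with over 40 N, if the wrist force passes 120 N, or if a joint passes its speed limit or range.

### The arm

A 6-joint arm with a two-finger parallel gripper is mounted at the origin on the work surface. World frame = base frame: x ahead of the robot, y to its left, z up, the work surface at z = 0. Lengths are in m, angles in rad, forces in N, time in s.
With the tool pointing down it reaches from about 0.325 to 1 m from the base axis. Payload 5.1 kg.
Tool frame: the origin (TCP) lies between the finger pads; the fingertips stand 17 mm ahead of it and the grasp point (between the pads) lies 2 mm behind it; z points along the fingers, y is the line along which they close (so a half turn about z gives the same grasp; the last joint's range is limited). The gripper opens to 85 mm and grips with 20 to 120 N. Pads are 22 mm wide; open, the fingers measure 114 mm over their backs; the gripper's body (76 mm by 85 mm) begins 54 mm behind the grasp point. The pads swing forward as they close: fully open they stand 13 mm farther back than shut.
Start: joints at [-1.244, 0.124, 1.65, -0, 1.367, -0.083], TCP at [0.259, -0.596, 0.248] pointing down, gripper open.
Joint ranges: [-2.61, 2.61], [-1.02, 2.33], [0.03, 2.71], [-1.35, 4.49], [0.32, 2.68], [-2.91, 2.91]. Speed limits (rad/s): [2.57, 2.57, 3.14, 3.14, 3.14, 3.14].

### API

Orientations are given as a rotation vector (axis times angle).
In Python, from workcell import * gives the robot as it stands.
- The arm moves only by the tool servo_tool, never from a script. Its argument "targets" is text: rows parted by semicolons, each of 6 numbers parted by spaces: the shift along the tool's x, y, z each as a share of 30 mm, from -1 to 1, then the turn, a rotation vector about the tool's x, y, z each as a share of pi/4 rad, from -1 to 1. A call has 1 to 20 rows; each row shifts and turns the commanded pose from where the row before left it, along the tool's axes as they then stand; what a row does not reach is not made up. A row lasts 1/8 s, in which the tool goes at most 62.5 mm and 10.7 degrees, less where a joint would pass 70% of its speed; a pose out of reach is approached as far as the arm can. A call with a number of a shift or a turn outside -1 to 1 is refused whole. A call with a gripper value outside its range is refused whole. "jaw" is the opening, from 0 (shut) to 1 (fully open), set as the call begins (left out, the last holds). The fingers move at their own pace and stop on an object; "force" is the grip in N (left out, the last holds). Time passes only in rows, so rows that do not move let the fingers close. It gives the time, the measured TCP pose, the force, the opening and the grip force at its end, in the units of the state.
- read_state(): the state, without advancing time (a new reading comes with each control period).
- camera(name): name is "side" or "top" or "wrist"; returns a dict with "img" (384x512x3 uint8, blue, green, red), "fx", "fy", "cx", "cy" (pixels), "position" and "orientation" of the camera in the world. Camera axes: x right, y down, z forward; pixel columns grow to the right and rows downward; lengths in m; the calibration is good to about 2 mm. The wrist camera is an equidistant fisheye: a pixel r from the principal point sees the ray r / f radians off the axis. A picture is of the moment at which its call begins. There is no depth.
- hand_in(): hands the job in; it is judged then, once.
The state is a dict: "t": time; "joint_positions": joint angles; "joint_vel": joint speeds; "tau": joint torques, N m; "position": TCP position; "tool_rot": TCP orientation; "wrist_force": force on the tool from outside, world axes, zero at the start; "wrist_torque": the same for the moment, N m; "finger_gap": opening from 0.0 (shut) to 1.0 (fully open); "grasp_force": force on a finger pad.
Only numpy, scipy, OpenCV 4.12 (cv2) and the standard library are available. Lean on these libraries where they do the work, as an engineer would, in place of code of your own. Each camera call takes 0.05 s, during which the arm holds its last target. There are 200 camera calls.

## Working session

There is one attempt and no reset: what is moved stays moved. The work goes in short steps, Python scripts to look and compute and a tool call to move; the robot and the scene stay as the last step left them, time stands still between calls to the robot, and variables do not carry over. Pictures are saved under pics/ and viewed, at most 10 in all, crops included, and the job is handed in when it is done.

Besides the shell and the picture viewer there is one more tool, called after "Call:" as name(argument=value, ...) on one line, values as JSON. servo_tool: Moves the arm, as the interface text tells. Its arguments: {"type":"object","properties":{"targets":{"type":"string"},"jaw":{"type":"number"},"force":{"type":"number"}},"required":["targets"]}

```bash
mkdir -p pics; ls
python3 - <<'E'
from workcell import *
import cv2
s=read_state();print(s['position'],s['tool_rot'],s['t'])
for n in ['top','side']:
    c=camera(n);cv2.imwrite(f'pics/{n}0.png',cv2.resize(c['img'],(800,600),interpolation=cv2.INTER_CUBIC))
    print(n,{k:v for k,v in c.items() if k!='img'})
E
```

```text
pics
[ 0.25875074 -0.59564714  0.24708032] [-3.07386598e+00 -6.38849315e-01  4.61816671e-04] 0.0
top {'fx': 481.1743910440977, 'fy': 481.1743910440977, 'cx': 259.68694556205054, 'cy': 191.98920731018544, 'position': array([ 0.34451733, -0.05528871,  1.37919981]), 'orientation': array([-2.12841382,  2.16852116, -0.12049547])}
side {'fx': 375.56305397250554, 'fy': 375.56305397250554, 'cx': 258.2125063258749, 'cy': 191.8002668663752, 'position': array([0.23434292, 0.68050652, 1.04155695]), 'orientation': array([-0.49942675,  2.80914006, -1.00706907])}
```

View pics/top0.png

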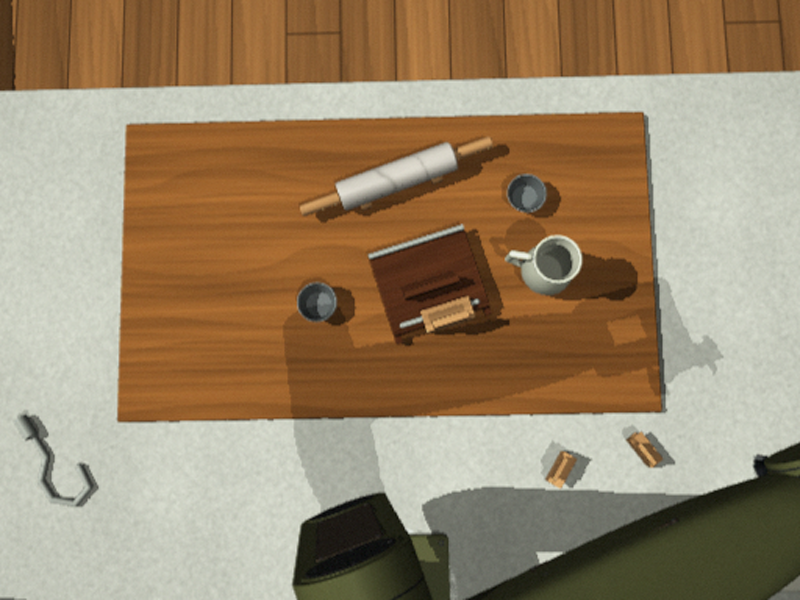

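View pics/side0.png

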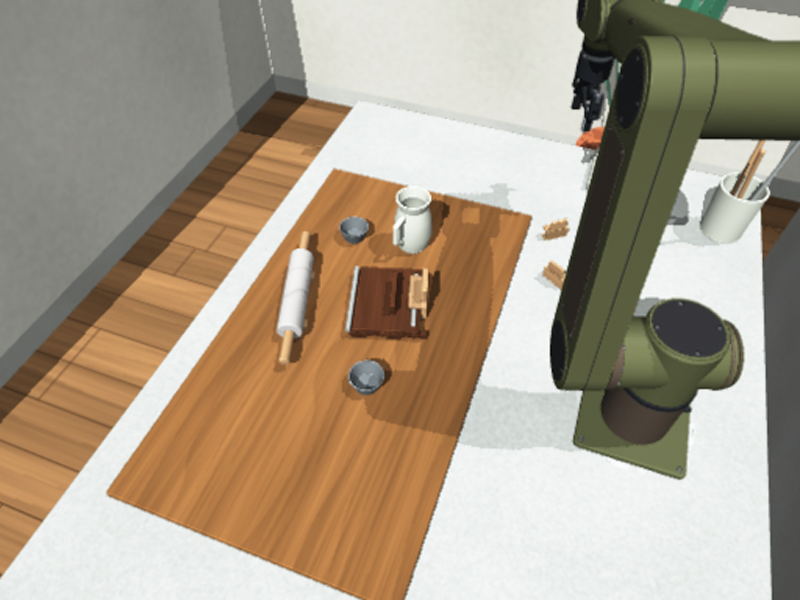

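The top view shows the stand with its grey hinge strip running from (370,257) to (463,228), and the clip near (447,316) on the robot's side. The jug is at (555,262), the moulds at (317,301) and (526,192), and the pin lies beyond the stand. The smaller clips are on the work surface. Next I'll enlarge the stand.

Run:
```python
import cv2,numpy as np
from workcell import *
a=camera('top')['img'][135:230,225:352]; b=camera('side')['img'][160:222,215:285]
a=cv2.resize(a,(635,475),interpolation=cv2.INTER_CUBIC)
b=cv2.resize(b,(700,620),interpolation=cv2.INTER_CUBIC)[:600]
cv2.imwrite('pics/top1.png',a);cv2.imwrite('pics/side1.png',b)
```

```text
(no output)
```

View pics/top1.png

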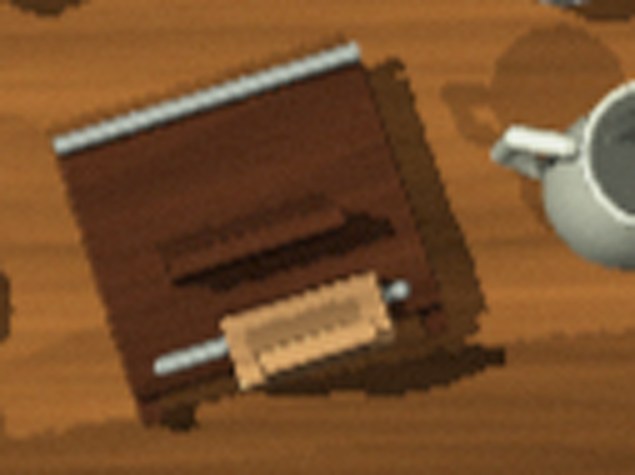

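View pics/side1.png

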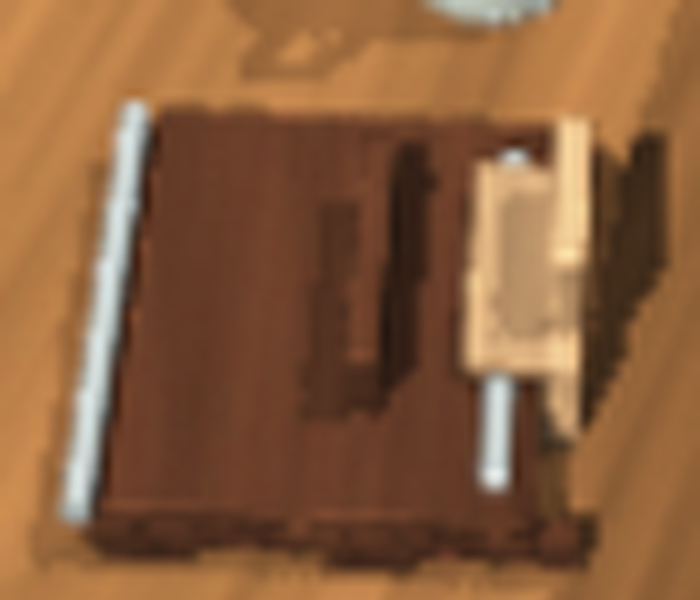

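The top crop shows hinge barrel ends at (57,147) and (357,50), catch strip ends at (158,367) and (405,290), and the fin along the clip's lower edge. The side crop shows the fin's top around (573,190).

```bash
cat > h.py <<'E'
import numpy as np,cv2
from workcell import *
from scipy.spatial.transform import Rotation as R
def ray(c,u,v):
    return R.from_rotvec(c['orientation']).apply([(u-c['cx'])/c['fx'],(v-c['cy'])/c['fy'],1])
def onz(c,u,v,z):
    d=ray(c,u,v);p=np.array(c['position']);return p+d*(z-p[2])/d[2]
def proj(c,P):
    q=R.from_rotvec(c['orientation']).inv().apply(np.array(P)-c['position'])
    return q[...,:2]/q[...,2:]*c['fx']+[c['cx'],c['cy']]
E
python3 - <<'E'
from h import *
T=camera('top');S=camera('side')
t=lambda u,v,z:onz(T,225+u/5,135+v/5,z)
s=lambda u,v,z:onz(S,215+u/10,160+v/10,z)
np.set_printoptions(precision=4,suppress=True)
for n,f,h,c in (('top',t,[(57,147),(357,50)],[(158,367),(405,290)]),('side',s,[(78,515),(135,105)],[(494,485),(515,157)])):
    H=[f(*p,.044) for p in h];C=[f(*p,.054) for p in c]
    d=H[0]-H[1];yaw=np.arctan2(-d[0],d[1])
    print(n,H,C,np.linalg.norm(d),'len catch',np.linalg.norm(C[0]-C[1]))
    d2=C[0]-C[1];yaw2=np.arctan2(-d2[0],d2[1]);print('yaw',yaw,yaw2)
    for y in(yaw,yaw2):
        X=np.array([np.cos(y),np.sin(y)]);Y=np.array([-X[1],X[0]])
        print('hinge mid',sum(H)/2, 'origin via hinge',(sum(H)/2)[:2]-.068*X,'dist',((sum(H)-sum(C))/2)[:2]@X, ((sum(H)-sum(C))/2)[:2]@Y)
# test of fin
print('jug',onz(T,557/800*512,265*.64,.018),'moulds',onz(T,317*.64,301*.64,.05),onz(T,526*.64,192*.64,.05))
E
```

```text
top [array([0.5952, 0.0278, 0.044 ]), array([ 0.6475, -0.1427,  0.044 ])] [array([ 0.4686, -0.0273,  0.054 ]), array([ 0.5089, -0.1649,  0.054 ])] 0.17835733965027933 len catch 0.14340520624210742
yaw 0.29721374518523946 0.2842479195964554
hinge mid [ 0.6213 -0.0574  0.044 ] origin via hinge [ 0.5563 -0.0774] dist 0.13810414423434855 -0.0018714891148462194
hinge mid [ 0.6213 -0.0574  0.044 ] origin via hinge [ 0.5561 -0.0765] dist 0.13811680059287784 -8.07477302889804e-05
side [array([0.595, 0.029, 0.044]), array([ 0.6491, -0.1466,  0.044 ])] [array([ 0.4681, -0.0229,  0.054 ]), array([ 0.5094, -0.1617,  0.054 ])] 0.1837370949230112 len catch 0.14483437496914878
yaw 0.2990438137053301 0.28947746227472415
hinge mid [ 0.6221 -0.0588  0.044 ] origin via hinge [ 0.5571 -0.0789] dist 0.13724604824361133 -0.007262883706127421
hinge mid [ 0.6221 -0.0588  0.044 ] origin via hinge [ 0.5569 -0.0782] dist 0.13730924648818643 -0.005949627472614081
jug [ 0.5779 -0.314   0.018 ] moulds [0.516 0.122 0.05 ] [ 0.7075 -0.2578  0.05  ]
```

```bash
cat >> h.py <<'E'
YAW=.291;O=np.array([.548,-.077,.018]);RZ=R.from_euler('z',YAW)
def box(x0,x1,y0,y1,z0,z1): return np.array([[x,y,z] for x in(x0,x1) for y in(y0,y1) for z in(z0,z1)])
E=[(0,1),(2,3),(4,5),(6,7),(0,2),(1,3),(4,6),(5,7),(0,4),(1,5),(2,6),(3,7)]
def overlay(c,boxes,x0,y0,w,h,k):
    im=cv2.resize(c['img'][y0:y0+h,x0:x0+w],None,fx=k,fy=k,interpolation=cv2.INTER_CUBIC)
    for b,col in boxes:
        p=(proj(c,RZ.apply(b)+O)-[x0-.5,y0-.5])*k
        for i,j in E: cv2.line(im,tuple(map(int,p[i])),tuple(map(int,p[j])),col,1,cv2.LINE_AA)
    return im
E
python3 - <<'E'
from h import *
cy=-.018
B=[(box(-.075,.068,-.09,.09,.0225,.0325),(0,255,0)),(box(-.021,-.009,-.05,.05,.0325,.0655),(255,255,0)),(box(-.066,-.056,-.072,.072,.0325,.036),(0,0,255)),
(box(-.087,-.075,cy-.032,cy+.032,.046,.086),(255,0,255)),(box(-.087,-.042,cy-.045,cy+.045,.038,.045),(255,0,0))]
a=overlay(camera('top'),B,230,135,100,95,4);b=overlay(camera('side'),B,215,160,70,68,5.59)
a=a[:380];b=b[:380];cv2.imwrite('pics/ov.png',np.hstack([a,b]))
print(a.shape,b.shape)
E
```

```text
(380, 400, 3) (380, 391, 3)
```

View pics/ov.png

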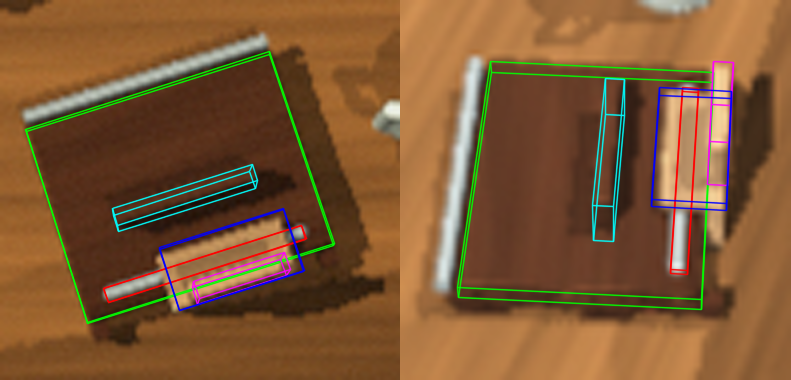

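The overlay fits the catch, panel and rib. The clip needs to shift about 4 mm to +y. Next I'll plan the approach to the fin.

```bash
cat >> h.py <<'E'
np.set_printoptions(precision=3,suppress=True)
def W(x,y,z): return RZ.apply([x,y,z])+O
def Rt(tilt=0,flip=0):
    # tool y along +-stand x, z down; tilt>0: fingers point towards stand -x
    Y=np.array([1,0,0.]) if not flip else np.array([-1,0,0.])
    Z=np.array([0,0,-1.]);X=np.cross(Y,Z)
    return RZ*R.from_euler('y',tilt)*R.from_matrix(np.c_[X,Y,Z])
def go(P,Rg=None):
    s=read_state();r=R.from_rotvec(s['tool_rot']);d=r.inv().apply(P-s['position'])/.03
    print('shift(30mm)',d)
    if Rg is not None: print('turn(pi/4)',(r.inv()*Rg).as_rotvec()/(np.pi/4))
def st():
    s=read_state();p=s['position'];r=R.from_rotvec(s['tool_rot'])
    print('t',s['t'],'tcp',p,'stand-frame',RZ.inv().apply(p-O),'tool axes in stand\n',(RZ.inv()*r).as_matrix(),'\nF',RZ.inv().apply(s['wrist_force']),'gap',s['finger_gap'],s['grasp_force'],'q',np.array(s['joint_positions']))
E
python3 - <<'E'
from h import *
st()
for f in(0,1): go(W(-.081,-.014,.20),Rt(0,f))
E
```

```text
t 0.4 tcp [ 0.259 -0.596  0.248] stand-frame [-0.426 -0.414  0.23 ] tool axes in stand
 [[ 0.993  0.118 -0.   ]
 [ 0.118 -0.993  0.   ]
 [ 0.    -0.    -1.   ]] 
F [0.063 0.142 0.045] gap 0.998919722728653 0.0 q [-1.244  0.124  1.651  0.     1.367 -0.083]
shift(30mm) [ 12.995 -11.888   1.008]
turn(pi/4) [-0.    -0.    -1.849]
shift(30mm) [ 12.995 -11.888   1.008]
turn(pi/4) [-0.     0.     2.151]
```

Call:
servo_tool(targets="0 0 0 0 0 -0.2;0 0 0 0 0 -0.2;0 0 0 0 0 -0.2;0 0 0 0 0 -0.2;0 0 0 0 0 -0.2;0 0 0 0 0 -0.2;0 0 0 0 0 -0.2;0 0 0 0 0 -0.2;0 0 0 0 0 -0.2;0 0 0 0 0 -0.049", jaw=0.5, force=30)

```text
t: 1.65
position: [0.2589, -0.5962, 0.2483]
tool_rot: [-1.873, -2.522, -0.0]
wrist_force: [0.1, -0.8, -0.4]
finger_gap: 0.499
grasp_force: 0.0
```

Call:
servo_tool(targets="0.4 0.35 0 0 0 0;0.9 0.77 0 0 0 0;0.9 0.77 0 0 0 0;0.9 0.77 0 0 0 0;0.9 0.77 0 0 0 0;0.9 0.77 0 0 0 0;0.9 0.77 0 0 0 0;0.9 0.77 0 0 0 0;0.9 0.77 0 0 0 0;0.9 0.77 0 0 0 0;0.9 0.77 0 0 0 0;0.9 0.77 0 0 0 0;0.9 0.77 0 0 0 0;0.9 0.77 0.3 0 0 0;0.9 0.77 0.3 0 0 0;0.4 0.37 0.2 0 0 0;0 0 0 0 0 0")

```text
t: 3.78
position: [0.4737, -0.1111, 0.2238]
tool_rot: [-1.873, -2.521, 0.001]
wrist_force: [1.5, -0.7, 0.1]
finger_gap: 0.5
grasp_force: 0.0
```

Run:
```python
from h import *
st();go(W(-.081,-.014,.11),Rt())
c=camera('wrist');print({k:v for k,v in c.items() if k!='img'})
cv2.imwrite('pics/w1.png',cv2.resize(c['img'],(800,600)))
```

```text
t 3.775 tcp [ 0.474 -0.111  0.224] stand-frame [-0.081 -0.011  0.206] tool axes in stand
 [[-0.002  1.    -0.001]
 [ 1.     0.002  0.   ]
 [ 0.    -0.001 -1.   ]] 
F [ 1.245 -1.142  0.069] gap 0.5003324580071571 0.0 q [-0.341 -0.23   2.032 -0.     1.341 -0.634]
shift(30mm) [-0.088  0.003  3.192]
turn(pi/4) [-0.001 -0.001  0.003]
{'fx': 297.3186396354542, 'fy': 297.3186396354542, 'cx': 257.865255920081, 'cy': 191.00295601913206, 'position': array([ 0.453, -0.042,  0.35 ]), 'orientation': array([2.823, 0.418, 0.059])}
```

View pics/w1.png

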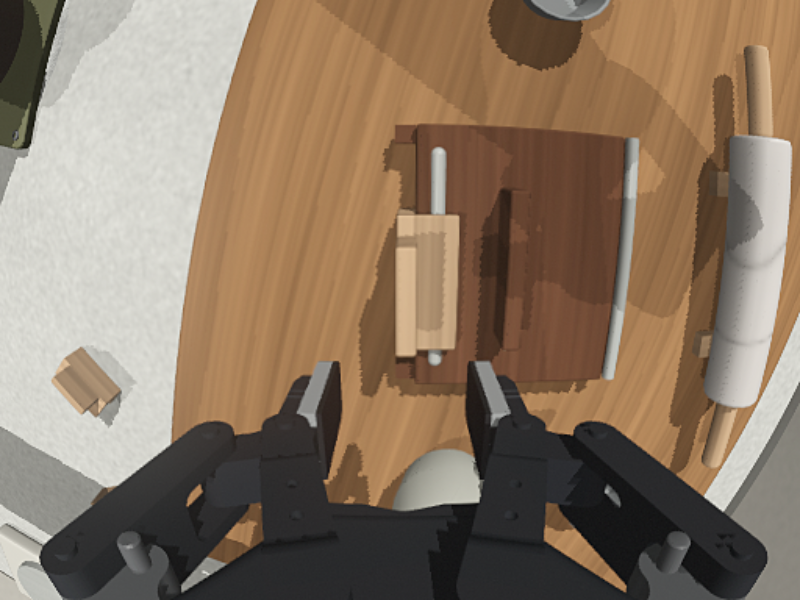

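The wrist view shows the fin's top at (396–416, 247–356), the catch strip's ends at (438,148) and (434,363), the rib's top at (505–520, 190–350), and the panel's left edge at x≈417. I'll measure these.

```bash
cat >> h.py <<'E'
def wz(c,u,v,z):
    a=np.array([u-c['cx'],v-c['cy']]);r=np.linalg.norm(a);th=r/c['fx']
    d=R.from_rotvec(c['orientation']).apply(np.r_[a/r*np.sin(th),np.cos(th)]);p=np.array(c['position'])
    return p+d*(z-p[2])/d[2]
def S(P): return RZ.inv().apply(P-O)
E
python3 - <<'E'
from h import *
c=camera('wrist')
for n,u,v,z in [('fin a',406,247,.104),('fin b',406,356,.104),('catch a',438,150,.054),('catch b',434,363,.054),('rib a',517,190,.0835),('rib b',510,350,.0835),('panel c',419,125,.0505),('panel d',416,382,.0505),('barrel',632,139,.044),('barrel2',609,378,.044)]:
    print(n,S(wz(c,(u+.5)*.64-.5,(v+.5)*.64-.5,z)))
E
```

```text
fin a [-0.08   0.016  0.086]
fin b [-0.079 -0.048  0.086]
catch a [-0.059  0.069  0.036]
catch b [-0.059 -0.076  0.036]
rib a [-0.015  0.046  0.066]
rib b [-0.013 -0.054  0.066]
panel c [-0.071  0.085  0.032]
panel d [-0.072 -0.092  0.032]
barrel [0.08  0.086 0.026]
barrel2 [ 0.082 -0.097  0.026]
```

Call:
servo_tool(targets="-0.1 0.03 0.4 0 0 0;-0.07 0.02 0.8 0 0 0;0 0 0.8 0 0 0;0 0 0.8 0 0 0;0 0 0.8 0 0 0;0 0 0.6 0 0 0;0 0 0.25 0 0 0;0 0 0 0 0 0")

```text
t: 4.88
position: [0.4768, -0.1167, 0.0905]
tool_rot: [-1.876, -2.519, 0.0]
wrist_force: [-0.3, -0.7, 0.7]
finger_gap: 0.499
grasp_force: 0.0
```

Call:
servo_tool(targets="0 0 0 0 0 0;0 0 0 0 0 0;0 0 0 0 0 0;0 0 0 0 0 0;0 0 0 0 0 0;0 0 0 0 0 0;0 0 0 0 0 0", jaw=0, force=60)

```text
t: 5.75
position: [0.4775, -0.1168, 0.0918]
tool_rot: [1.875, 2.519, 0.0]
wrist_force: [-1.8, -0.8, 6.2]
finger_gap: 0.127
grasp_force: 60.1
```

```bash
sed -i 's/^YAW=.*/YAW=.291;O=np.array([.548,-.077,.018]);RZ=R.from_euler("z",YAW);O=O+RZ.apply([.0025,-.0035,0])/' h.py
python3 - <<'E'
from h import *
st()
E
```

```text
t 5.75 tcp [ 0.477 -0.117  0.092] stand-frame [-0.081 -0.014  0.074] tool axes in stand
 [[-0.     1.     0.001]
 [ 1.     0.    -0.001]
 [-0.001  0.001 -1.   ]] 
F [-1.969 -0.255  6.197] gap 0.12725863342334676 60.13372242450714 q [-0.349 -0.075  2.132 -0.     1.083 -0.64 ]
```

Call:
servo_tool(targets="0 -0.1 0 0 0 0;0 -0.2 0 0 0 0;0 -0.2 0 0 0 0;0 -0.2 0 0 0 0;0 -0.2 0 0 0 0;0 -0.2 0 0 0 0;0 -0.2 0 0 0 0;0 -0.2 0 0 0 0;0 -0.2 0 0 0 0;0 -0.2 0 0 0 0;0 -0.2 0 0 0 0;0 -0.2 0 0 0 0;0 -0.2 0 0 0 0;0 0 0 0 0 0")

```text
t: 7.5
position: [0.4053, -0.1386, 0.0918]
tool_rot: [1.875, 2.518, -0.0]
wrist_force: [0.1, -0.7, 8.3]
finger_gap: 0.13
grasp_force: 61.5
```

Run:
```python
from h import *
st()
c=camera('wrist')
cv2.imwrite('pics/w2.png',cv2.resize(c['img'],(640,480)))
```

```text
t 7.5 tcp [ 0.405 -0.139  0.092] stand-frame [-0.157 -0.015  0.074] tool axes in stand
 [[ 0.     1.     0.001]
 [ 1.    -0.    -0.001]
 [-0.001  0.001 -1.   ]] 
F [-0.102 -0.662  8.339] gap 0.12987433538071158 61.52356266975403 q [-0.455 -0.233  2.269 -0.     1.103 -0.745]
```

View pics/w2.png

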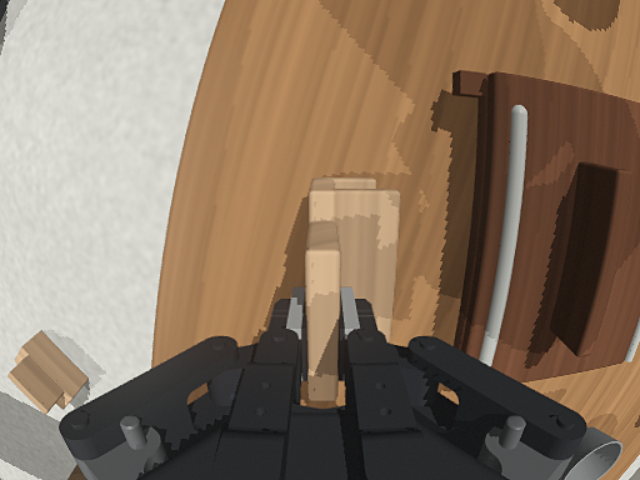

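The clip is free and standing on the board at stand x of about -157 mm, with its base level and its foot and jaw facing the stand. I'll release it.

Call:
servo_tool(targets="0 0 0 0 0 0;0 0 0 0 0 0;0 0 0 0 0 0;0 0 0 0 0 0;0 0 -0.2 0 0 0;0 0 -0.4 0 0 0;0 0 -0.8 0 0 0;0 0 -0.9 0 0 0;0 0 -0.7 0 0 0;0 0 0 0 0 0", jaw=0.4)

```text
t: 8.8
position: [0.4065, -0.1387, 0.1838]
tool_rot: [1.872, 2.516, 0.002]
wrist_force: [0.9, 0.1, 0.1]
finger_gap: 0.403
grasp_force: 0.0
```

Run:
```python
from h import *
st();go(W(-.015,0,.057),Rt())
```

```text
t 8.8 tcp [ 0.406 -0.139  0.184] stand-frame [-0.156 -0.015  0.166] tool axes in stand
 [[-0.     1.     0.004]
 [ 1.     0.    -0.004]
 [-0.004  0.004 -1.   ]] 
F [ 0.923 -0.197  0.126] gap 0.40342773329581955 0.0 q [-0.454 -0.348  2.192 -0.     1.292 -0.745]
shift(30mm) [0.514 4.677 3.643]
turn(pi/4) [0.005 0.005 0.   ]
```

Call:
servo_tool(targets="0.1 0.5 0 0 0 0;0.1 0.9 0 0 0 0;0.1 0.9 0 0 0 0;0.1 0.9 0 0 0 0;0.1 0.9 0 0 0 0;0 0.58 0.2 0 0 0;0 0 0.7 0 0 0;0 0 0.8 0 0 0;0 0 0.8 0 0 0;0 0 0.7 0 0 0;0 0 0.35 0 0 0;0 0 0 0 0 0")

```text
t: 10.3
position: [0.5345, -0.0828, 0.0728]
tool_rot: [-1.874, -2.518, 0.002]
wrist_force: [-0.2, -0.7, 1.0]
finger_gap: 0.4
grasp_force: 0.0
```

Call:
servo_tool(targets="0 0 0 0 0 0;0 0 0 0 0 0;0 0 0 0 0 0;0 0 0 0 0 0;0 0 0 0 0 0;0 0 0 0 0 0", jaw=0, force=90)

```text
t: 11.05
position: [0.5362, -0.0834, 0.0754]
tool_rot: [1.875, 2.519, 0.002]
wrist_force: [2.1, 2.0, 6.0]
finger_gap: 0.121
grasp_force: 89.2
```

Run:
```python
from h import *
st()
```

```text
t 11.05 tcp [ 0.536 -0.083  0.075] stand-frame [-0.016  0.001  0.057] tool axes in stand
 [[-0.     1.     0.002]
 [ 1.     0.    -0.001]
 [-0.001  0.002 -1.   ]] 
F [2.606 1.353 5.981] gap 0.12126436346877609 89.17840003967285 q [-0.253  0.062  2.028  0.001  1.05  -0.545]
```

Call:
servo_tool(targets="0 0.06 -0.137 0.064 0 0;0 0.129 -0.274 0.127 0 0;0 0.129 -0.274 0.127 0 0;0 0.129 -0.274 0.127 0 0;0 0 0 0 0 0")

```text
t: 11.68
position: [0.5524, -0.0785, 0.1017]
tool_rot: [-1.733, -2.331, 0.413]
wrist_force: [0.8, 1.0, 6.9]
finger_gap: 0.123
grasp_force: 90.7
```

Run:
```python
from h import *
st()
```

```text
t 11.675 tcp [ 0.552 -0.079  0.102] stand-frame [0.001 0.001 0.084] tool axes in stand
 [[-0.001  0.939 -0.343]
 [ 1.     0.001 -0.001]
 [-0.    -0.343 -0.939]] 
F [1.013 0.732 6.949] gap 0.12344875985864259 90.73841571807861 q [-0.167  0.248  1.796 -0.155  1.416 -0.41 ]
```

Call:
servo_tool(targets="0 0.129 -0.274 0.127 0 0;0 0.129 -0.274 0.127 0 0;0 0.129 -0.274 0.127 0 0;0 0.129 -0.274 0.127 0 0;0 0.129 -0.274 0.127 0 0;0 0 0 0 0 0")

```text
t: 12.42
position: [0.588, -0.0678, 0.1258]
tool_rot: [-1.484, -1.994, 0.903]
wrist_force: [1.1, 2.1, 5.6]
finger_gap: 0.121
grasp_force: 91.7
```

Run:
```python
from h import *
st()
c=camera('side');cv2.imwrite('pics/s2.png',c['img'])
```

```text
t 12.425 tcp [ 0.588 -0.068  0.126] stand-frame [0.038 0.001 0.108] tool axes in stand
 [[-0.001  0.66  -0.751]
 [ 1.     0.    -0.001]
 [-0.    -0.751 -0.66 ]] 
F [1.668 1.715 5.597] gap 0.12084983355193174 91.69139385223389 q [-0.085  0.563  1.467 -0.298  1.912 -0.357]
```

View pics/s2.png

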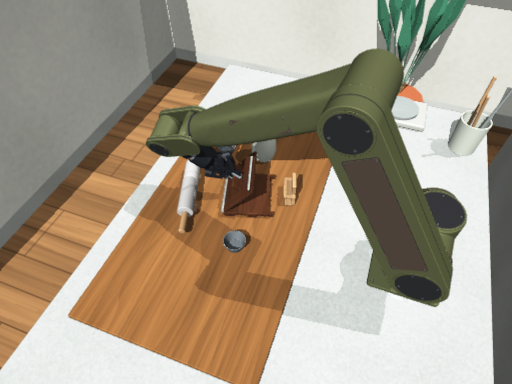

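Call:
servo_tool(targets="0 0 0 0 0 0;0 0 0 0 0 0;0 0 0 0 0 0;0 0 -0.3 0 0 0;0 0 -0.5 0 0 0;0 0 -0.5 0 0 0;0 0 -0.5 0 0 0;0 -0.4 -0.35 0 0 0;0 -0.65 -0.57 0 0 0;0 -0.65 -0.57 0 0 0;0 -0.65 -0.57 0 0 0;0 -0.65 -0.57 0 0 0;0 -0.4 -0.35 0 0 0;0 0 0 0 0 0", jaw=0.4)

```text
t: 14.22
position: [0.6263, -0.0562, 0.2989]
tool_rot: [-1.487, -1.997, 0.899]
wrist_force: [-0.5, -0.0, -0.4]
finger_gap: 0.399
grasp_force: 0.0
```

Run:
```python
from h import *
st();go(W(-.095,0,.13),Rt())
```

```text
t 14.225 tcp [ 0.626 -0.056  0.299] stand-frame [0.078 0.001 0.281] tool axes in stand
 [[-0.     0.664 -0.748]
 [ 1.    -0.001 -0.001]
 [-0.001 -0.748 -0.664]] 
F [-0.493  0.134 -0.423] gap 0.39884385741345113 0.0 q [-0.067  0.493  1.258 -0.326  2.178 -0.433]
shift(30mm) [-0.024 -0.074  7.665]
turn(pi/4) [-1.076  0.002 -0.   ]
```

Call:
servo_tool(targets="0 0 0 -0.135 0 0;0 0 0 -0.135 0 0;0 0 0 -0.135 0 0;0 0 0 -0.135 0 0;0 0 0 -0.135 0 0;0 0 0 -0.135 0 0;0 0 0 -0.135 0 0;0 0 0 -0.131 0 0;0 -0.5 0 0 0 0;0 -0.9 0 0 0 0;0 -0.9 0 0 0 0;0 -0.9 0 0 0 0;0 -0.9 0 0 0 0;0 -0.9 0 0 0 0;0 -0.4 0 0 0 0;0 0 0 0 0 0", jaw=0, force=20)

```text
t: 16.23
position: [0.4703, -0.1028, 0.2973]
tool_rot: [-1.875, -2.518, 0.004]
wrist_force: [-0.9, 0.4, -0.6]
finger_gap: -0.001
grasp_force: 0.0
```

Run:
```python
from h import *
st();go(W(-.08,0,.1245),Rt())
c=camera('wrist')
cv2.imwrite('pics/w3.png',cv2.resize(c['img'],(640,480)))
```

```text
t 16.225 tcp [ 0.47  -0.103  0.297] stand-frame [-0.084  0.001  0.279] tool axes in stand
 [[ 0.     1.    -0.004]
 [ 1.    -0.     0.   ]
 [ 0.    -0.004 -1.   ]] 
F [-0.796  0.646 -0.626] gap -0.0013840159766683009 0.0 q [-0.326 -0.284  1.952 -0.002  1.477 -0.616]
shift(30mm) [-0.036  0.163  5.16 ]
turn(pi/4) [-0.005 -0.    -0.001]
```

View pics/w3.png

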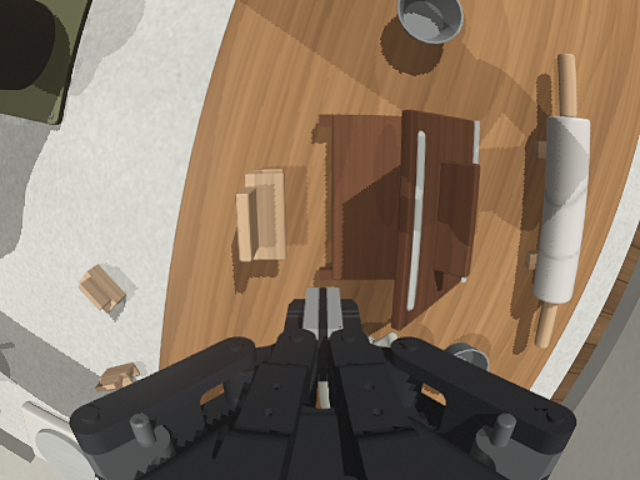

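The panel is propped at about 50° and the clip stands upright at (260,215). The closed fingers are in front of the free edge, so I'll descend and push.

Call:
servo_tool(targets="0 0 0.5 0 0 0;0 0 0.9 0 0 0;0 0 0.9 0 0 0;0 0 0.9 0 0 0;0 0 0.9 0 0 0;0 0 0.7 0 0 0;0 0 0.36 0 0 0;0 0 0 0 0 0")

```text
t: 17.27
position: [0.4697, -0.1025, 0.1414]
tool_rot: [-1.873, -2.517, 0.005]
wrist_force: [-0.1, 0.6, 0.0]
finger_gap: 0.003
grasp_force: 0.0
```

Call:
servo_tool(targets="0 0.3 0 0 0 0;0 0.4 0 0 0 0;0 0.4 0 0 0 0;0 0.3 0 0 0 0;0 0.3 0 0 0 0;0 0.3 0 0 0 0;0 0.3 0 0 0 0;0 0.3 0 0 0 0;0 0.3 0 0 0 0;0 0.3 0 0 0 0;0 0.3 0 0 0 0;0 0.3 0 0 0 0;0 0.3 0 0 0 0;0 0 0 0 0 0")

```text
t: 19.02
position: [0.5996, -0.0656, 0.1612]
tool_rot: [1.861, 2.504, 0.025]
wrist_force: [-7.1, 13.4, 51.4]
finger_gap: -0.002
grasp_force: 28.4
```

Run:
```python
from h import *
st()
```

```text
t 19.025 tcp [ 0.6   -0.066  0.161] stand-frame [ 0.05  -0.     0.143] tool axes in stand
 [[-0.001  1.     0.026]
 [ 1.     0.001 -0.007]
 [-0.007  0.026 -1.   ]] 
F [-2.961 14.832 51.368] gap -0.0016680780921075554 28.39824237395078 q [-0.201  0.076  1.853  0.006  1.186 -0.495]
```

Upward force of 51 N: the panel edge seems to be jammed under the gripper's knuckles. I'll raise the tool straight away and then look.

Call:
servo_tool(targets="0 0 -0.5 0 0 0;0 0 -0.5 0 0 0;0 0 0 0 0 0")

```text
t: 19.4
position: [0.5883, -0.0676, 0.1726]
tool_rot: [-1.875, -2.519, 0.004]
wrist_force: [-0.8, 0.5, 0.9]
finger_gap: 0.0
grasp_force: 0.0
```

Run:
```python
from h import *
st()
a=camera('side')['img'][115:235,165:325];b=camera('wrist')['img']
cv2.imwrite('pics/c4.png',np.hstack([cv2.resize(a,(400,300),interpolation=cv2.INTER_CUBIC),cv2.resize(b,(400,300),interpolation=cv2.INTER_AREA)]))
```

```text
t 19.4 tcp [ 0.588 -0.068  0.173] stand-frame [0.039 0.001 0.155] tool axes in stand
 [[-0.     1.    -0.003]
 [ 1.     0.    -0.   ]
 [-0.    -0.003 -1.   ]] 
F [-0.663  0.668  0.852] gap 0.0001156323612187646 0.0 q [-0.204  0.058  1.852 -0.002  1.234 -0.495]
```

View pics/c4.png

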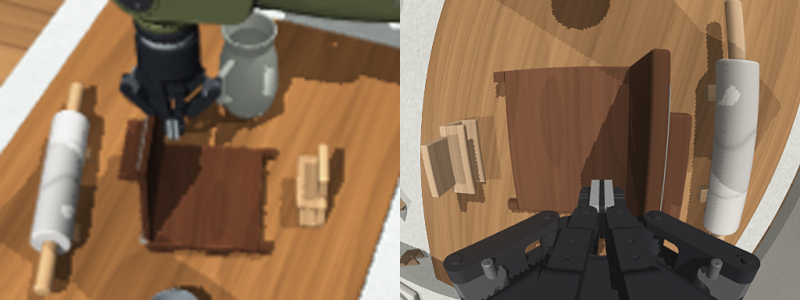

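The side crop shows the panel near upright and the arm free of it. The fingertips now overlap the free edge by only about 27 mm, clear of the knuckles, so I'll go on pushing slowly at this height.

Call:
servo_tool(targets="0 0.2 0 0 0 0;0 0.2 0 0 0 0;0 0.2 0 0 0 0;0 0.2 0 0 0 0;0 0 0 0 0 0")

```text
t: 20.12
position: [0.611, -0.0604, 0.1714]
tool_rot: [-1.873, -2.518, 0.005]
wrist_force: [-3.0, -0.8, -2.2]
finger_gap: 0.002
grasp_force: 1.4
```

Call:
servo_tool(targets="0 0.2 0 0 0 0;0 0.2 0 0 0 0;0 0.2 0 0 0 0;0 0.2 0 0 0 0;0 0 0 0 0 0")

```text
t: 20.75
position: [0.6353, -0.0535, 0.1729]
tool_rot: [-1.875, -2.52, 0.001]
wrist_force: [-1.9, -0.7, -0.9]
finger_gap: -0.001
grasp_force: 0.7
```

```bash
cat > fit.py <<'E'
from h import *
from scipy.spatial import ConvexHull
def fit():
  for n in('top','side'):
    c=camera(n);im=c['img'].astype(float)
    b,g,r=[im[...,i] for i in range(3)]
    m=((r<125)&(r>1.25*g)&(r-b>12)).astype(np.uint8)   # dark wood
    hull=lambda P:cv2.fillConvexPoly(np.zeros(m.shape,np.uint8),cv2.convexHull(np.round(proj(c,RZ.apply(P)+O)).astype(np.int32)),1)
    best=[]
    for th in np.arange(1.3,2.4,.04):
        Rh=R.from_euler('y',th);h=np.array([.068,0,.0225])
        p=hull(Rh.apply(box(-.143,0,-.09,.09,0,.010))+h)|hull(Rh.apply(box(-.089,-.077,-.05,.05,.01,.043))+h)|hull(box(-.075,.07,-.09,.09,0,.022))
        reg=slice(110,250),slice(190,350)
        best.append((np.sum(p[reg]&m[reg])/np.sum(p[reg]|m[reg]),th))
    best.sort(reverse=True);print(n,np.round(best[:5],3).tolist())
E
python3 - <<'E'
from fit import *
st();fit()
E
```

```text
t 20.75 tcp [ 0.635 -0.053  0.173] stand-frame [0.088 0.001 0.155] tool axes in stand
 [[-0.     1.    -0.001]
 [ 1.     0.    -0.   ]
 [-0.    -0.001 -1.   ]] 
F [-2.051 -0.164 -0.941] gap -0.0009894970745765034 0.6640240084379911 q [-0.168  0.154  1.747 -0.001  1.241 -0.459]
top [[0.24, 1.3], [0.239, 1.82], [0.239, 1.46], [0.238, 1.42], [0.238, 1.78]]
side [[0.498, 2.1], [0.498, 2.22], [0.498, 2.18], [0.496, 2.14], [0.495, 2.06]]
```

Call:
servo_tool(targets="0 0.17 0 0 0 0;0 0.17 0 0 0 0;0 0 0 0 0 0;0 0 0 0 0 0")

```text
t: 21.35
position: [0.6444, -0.0507, 0.1725]
tool_rot: [-1.875, -2.519, 0.002]
wrist_force: [-2.0, -0.5, -0.4]
finger_gap: 0.001
grasp_force: 0.7
```

Run:
```python
from h import *
st()
```

```text
t 21.35 tcp [ 0.644 -0.051  0.173] stand-frame [0.097 0.001 0.155] tool axes in stand
 [[-0.     1.    -0.002]
 [ 1.     0.    -0.   ]
 [-0.    -0.002 -1.   ]] 
F [-2.023  0.129 -0.428] gap 0.001123204104739343 0.7414256036281586 q [-0.161  0.173  1.726 -0.001  1.244 -0.452]
```

Call:
servo_tool(targets="0 -0.5 0 0 0 0;0 -0.9 0 0 0 0;0 -0.9 -0.1 0 0 0;0 -0.9 -0.2 0 0 0;0 -0.9 -0.5 0 0 0;0 -0.9 -0.6 0 0 0;0 -0.9 -0.6 0 0 0;0 -0.4 -0.3 0 0 0;0 0 0 0 0 0")

```text
t: 22.48
position: [0.4633, -0.1053, 0.243]
tool_rot: [1.876, 2.518, -0.002]
wrist_force: [0.5, -0.3, -0.2]
finger_gap: -0.002
grasp_force: 0.0
```

```bash
cat > lines.py <<'E'
# brightness profile along the stand's x at given y, at the height of the free edge, for both cameras
from h import *
st()
T=camera('top');Wc=camera('wrist')
def wproj(c,P):
    q=R.from_rotvec(c['orientation']).inv().apply(np.array(P)-c['position']);n=np.linalg.norm(q[...,:2],axis=-1)
    th=np.arctan2(n,q[...,2]);return q[...,:2]/n[...,None]*th[...,None]*c['fx']+[c['cx'],c['cy']]
for n,c,pf in(('top',T,proj),('wrist',Wc,wproj)):
  for y in(.0,.05,.075):
    xs=np.arange(.0,.20,.004)
    P=np.array([W(x,y,.157) for x in xs]);uv=pf(c,P).astype(np.float32)
    im=cv2.remap(c['img'],uv[None,:,0],uv[None,:,1],cv2.INTER_LINEAR)[0]
    print(n,y,'uv',uv[0],uv[-1],'\n',im[:,2].tolist())
E
python3 lines.py
```

```text
t 22.475 tcp [ 0.463 -0.105  0.243] stand-frame [-0.092  0.001  0.225] tool axes in stand
 [[ 0.001  1.    -0.   ]
 [ 1.    -0.001 -0.002]
 [-0.002 -0.    -1.   ]] 
F [ 0.417 -0.411 -0.218] gap -0.0015494930929846936 0.0 q [-0.336 -0.274  2.034 -0.001  1.38  -0.626]
top 0.0 uv [275.609 171.069] [252.286  99.935] 
 [50, 37, 62, 72, 67, 43, 40, 51, 45, 53, 48, 23, 24, 24, 28, 28, 24, 26, 23, 25, 26, 25, 26, 26, 24, 27, 33, 33, 55, 79, 69, 60, 66, 65, 62, 61, 105, 145, 176, 202, 222, 231, 231, 231, 229, 224, 211, 168, 128, 137]
top 0.05 uv [256.824 177.035] [233.852 105.716] 
 [74, 74, 76, 77, 73, 70, 74, 74, 72, 72, 55, 24, 25, 24, 28, 26, 25, 24, 26, 23, 27, 24, 23, 27, 24, 22, 22, 20, 38, 63, 60, 54, 54, 58, 58, 68, 89, 115, 150, 202, 222, 230, 229, 227, 222, 215, 192, 138, 133, 151]
top 0.075 uv [247.419 180.021] [224.622 108.611] 
 [73, 73, 77, 77, 75, 72, 72, 72, 70, 72, 60, 41, 34, 35, 38, 37, 37, 27, 25, 25, 23, 22, 25, 23, 21, 25, 22, 22, 49, 76, 67, 55, 71, 83, 66, 79, 129, 163, 187, 208, 224, 230, 230, 226, 222, 211, 177, 135, 142, 154]
wrist 0.0 uv [381.86  211.088] [539.787 205.722] 
 [107, 55, 57, 56, 57, 58, 62, 44, 43, 40, 45, 41, 40, 42, 39, 40, 42, 42, 44, 41, 49, 44, 54, 56, 46, 51, 52, 52, 51, 109, 121, 171, 175, 183, 215, 214, 212, 0, 0, 0, 0, 0, 0, 0, 0, 0, 0, 0, 0, 0]
wrist 0.05 uv [389.118 143.656] [549.007 157.719] 
 [96, 41, 41, 41, 42, 43, 43, 44, 43, 42, 43, 43, 39, 42, 40, 39, 42, 43, 40, 43, 40, 38, 41, 42, 39, 37, 34, 37, 34, 87, 129, 173, 178, 0, 0, 0, 0, 0, 0, 0, 0, 0, 0, 0, 0, 0, 0, 0, 0, 0]
wrist 0.075 uv [391.233 108.048] [552.096 132.87 ] 
 [96, 46, 60, 57, 57, 60, 61, 60, 58, 44, 44, 45, 43, 44, 42, 41, 42, 42, 41, 43, 41, 39, 41, 43, 38, 37, 36, 49, 50, 103, 134, 175, 0, 0, 0, 0, 0, 0, 0, 0, 0, 0, 0, 0, 0, 0, 0, 0, 0, 0]
```

```bash
cat >> lines.py <<'E'
print('----',S(Wc['position']),S(T['position']))
for n,c,pf in(('top',T,proj),('wrist',Wc,wproj)):
    xs=np.arange(.096,.15,.003);acc=0
    for y in np.arange(.055,.08,.005):
        uv=pf(c,np.array([W(x,y,.157) for x in xs])).astype(np.float32)
        acc=acc+cv2.remap(c['img'],uv[None,:,0],uv[None,:,1],cv2.INTER_LINEAR)[0].astype(float)/5
    print(n);[print(round(x,3),a.astype(int)) for x,a in zip(xs,acc)]
E
python3 lines.py | sed -n '/----/,$p'
```

```text
---- [-0.091  0.073  0.35 ] [-0.191  0.083  1.361]
top
0.096 [ 8 14 24]
0.099 [ 8 13 23]
0.102 [ 6 11 21]
0.105 [ 7 13 22]
0.108 [ 7 11 21]
0.111 [ 9 17 30]
0.114 [17 31 57]
0.117 [21 38 69]
0.12 [20 37 64]
0.123 [16 34 55]
0.126 [21 38 57]
0.129 [28 46 66]
0.132 [31 51 72]
0.135 [39 53 66]
0.138 [53 59 62]
0.141 [69 74 75]
0.144 [90 97 99]
0.147 [115 123 126]
wrist
0.096 [19 26 40]
0.099 [16 22 34]
0.102 [18 25 36]
0.105 [18 24 36]
0.108 [21 28 41]
0.111 [18 27 40]
0.114 [25 36 54]
0.117 [45 63 96]
0.12 [ 51  72 107]
0.123 [ 88 131 174]
0.126 [29 44 59]
0.129 [0 0 0]
0.132 [0 0 0]
0.135 [0 0 0]
0.138 [0 0 0]
0.141 [0 0 0]
0.144 [0 0 0]
0.147 [0 0 0]
```

```bash
python3 -c "
from workcell import *
print(hand_in())"
```

```text
the job is handed in; nothing more can be done
None
```

I handed the job in after about 22 s of robot time. The clip is off and was last seen standing upright on the board about 157 mm in front of the stand's centre. The panel leans back an estimated 19° from the images (fingertip contact suggests 18–21°). No verdict came back, and I didn't check the jug, pin and moulds individually at the end. One push jammed briefly at 51 N on the wrist sensor; I don't know whether that broke the 40 N limit on the gripper's body.

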